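Release the big soap ball

TASK

With a fingertip, press down the outer paddle of the rocking lever whose gate holds back the bigger soap ball, and keep it down until that ball has rolled to the front of its lane; then let go so that the gate drops shut again. Only press the paddle: do not touch or lift either soap ball, leave the other lever and the smaller ball as they are, and do not disturb the things standing round the dispenser.

Things in the scene. Friction and masses are not known exactly. Their poses are not given: they have to be found in the camera images.
- dispenser: Fixed white plastic two-lane soap-ball dispenser, yaw within 0.35 rad. Origin: centre of its underside; x points from the low front to the high rear of the lanes, z up. Two open lanes, 43 mm wide, centre lines y = +24.5 (left) and -24.5 mm (right), slope 9 deg down to a front wall at x = -109 mm; rear wall x = +90, top 83 mm. A freed ball rolls about 0.5 s and rests near x = -90 mm.
- gate_left (a point): Middle of the lower edge of the left lane's hanging steel gate (24 mm wide, 4 mm thick), carried by the inner end of the left lever. Shut, it is at dispenser x = 0, y = +24.5 mm, 10 mm above the lane floor (39.5 mm above the counter), and rises as the outer paddle is pressed. The lever's pivot lies at y = +97.5 mm, 85 mm high, between steel ears 93 mm high.
- gate_right (a point): The same point on the right lane's gate (mirror image: y = -24.5 mm, pivot at y = -97.5 mm), carried by the right lever.
- paddle_left (a point): Centre of the upper face of the left lever's paddle (dispenser x = 0, y = +163.5 mm), a flat steel plate 42 x 42 mm, 5 mm thick, level and 88 mm above the counter when at rest, 66 mm from the pivot axis; free space above and beside it. This point moves with the lever: fully pressed it is about 55 mm above the counter and the plate slopes down outward by 0.52 rad.
- paddle_right (a point): The same point on the right lever's paddle (mirror image).
- lever_left (a joint): Angle of the left lever in rad: 0 at rest (gate shut), growing as the paddle is pressed down, 0.52 at its stop. The gate clears the bigger ball only from about 0.43 on. A spring returns it to 0 when let go; pressing at the paddle's centre takes about 3 N at the start, 5 N at the stop.
- lever_right (a joint): The same for the right lever.
- big_ball_center (a point): Centre of the bigger soap ball, cream, 38 mm diameter, about 33 g, loose. At the start it lies behind (on the +x side of) the gate in either the left or the right lane.
- small_ball_center (a point): Centre of the smaller soap ball, cream, 26 mm diameter, about 11 g, loose, behind the gate of the other lane.
- soap_pump: Bystander: blue soap pump bottle with white push top, 64 mm diameter, 161 mm tall, loose, standing on the counter behind and to one side of the dispenser, 90 to 130 mm behind the line of the paddles; origin at the centre of its underside.
- tin: Bystander: flat round aluminium tin, 67 mm diameter, 26 mm tall, loose, standing behind and to the other side of the dispenser; origin at the centre of its underside.
- nail_clipper: Bystander: steel nail clipper, 55 x 13 x 14 mm, loose, lying in front of the dispenser; origin at the centre of its underside.
Mind the look-alikes: they are no part of the job. What is shaped like the part that bears small_ball_center but blue, turquoise or yellow is not meant.

How it is judged:
On the way, in this order (a step that is already met when the one before it is completed fails the run):
1. the fingertips push the paddle of the bigger ball's lever down (more than 0.3 rad) (((y of big_ball_center in the frame of dispenser above 0 m and value of joint lever_left above 0.3 rad and horizontal distance between the grasp point and paddle_left below 0.05 m) or (y of big_ball_center in the frame of dispenser below 0 m and value of joint lever_right above 0.3 rad and horizontal distance between the grasp point and paddle_right below 0.05 m))), for 0.1 s.
2. the bigger ball has rolled to the front of its lane (x of big_ball_center in the frame of dispenser below -0.07 m), for 0.1 s.
At the end, for the whole second after the job is handed in: The bigger ball rests at the front of its lane (centre 70 to 110 mm in front of the gates, slower than 30 mm/s), both levers are back at rest within 0.05 rad with their gates shut, and the smaller ball is still behind its gate (x of big_ball_center in the frame of dispenser between -0.11 and -0.07 m and y of big_ball_center in the frame of dispenser between -0.046 and 0.046 m and z of big_ball_center in the frame of dispenser below 0.05 m and linear speed of big_ball below 0.03 m/s and value of joint each of lever_left, lever_right below 0.05 rad and x of small_ball_center in the frame of dispenser between 0.002 and 0.06 m); the robot touches nothing.
It fails at once if a soap ball is touched by the robot (contact force between any of the fingers, the arm and big_ball above 0.1 N or contact force between any of the fingers, the arm and small_ball above 0.1 N).
It fails at once if a soap ball is lifted out of its lane (z of any of big_ball_center, small_ball_center in the frame of dispenser above 0.085 m).
It fails at once if the other lever is pressed (more than 0.15 rad) ((y of big_ball_center in the frame of dispenser above 0 m and value of joint lever_right above 0.15 rad) or (y of big_ball_center in the frame of dispenser below 0 m and value of joint lever_left above 0.15 rad)).
It fails at once if the soap pump, tin or nail clipper is moved by more than 20 mm or tipped (distance of any of soap_pump, tin, nail_clipper from where it was at the start of the episode above 0.02 m or angle between any of soap_pump, tin, nail_clipper's own z axis and vertical above 0.3 rad).
It also fails if it takes over 35 s, if anything falls off the work surface, if the arm or the gripper's body presses on something with over 40 N, if the wrist force passes 120 N, or if a joint passes its speed limit or range.

ROBOT

A 6-joint arm with a two-finger parallel gripper is mounted at the origin on the work surface. World frame = base frame: x ahead of the robot, y to its left, z up, the work surface at z = 0. Lengths are in m, angles in rad, forces in N, time in s.
With the tool pointing down it reaches from about 0.275 to 0.85 m from the base axis. Payload 5.2 kg.
Tool frame: the origin (TCP) lies at the very end of the fingers, on their centre line; the grasp point (between the pads) lies 19 mm behind it (grip_depth is the distance from the TCP to the grasp point, in m); z points along the fingers, y is the line along which they close (so a half turn about z gives the same grasp; the last joint's range is limited). The gripper opens to 85 mm and grips with 20 to 120 N. Pads are 22 mm wide; open, the fingers measure 114 mm over their backs; the gripper's body (76 mm by 85 mm) begins 54 mm behind the grasp point. The pads swing forward as they close: fully open they stand 13 mm farther back than shut.
Start: joints at [-1.305, 0.259, 1.535, -0, 1.348, -0.203], TCP at [0.249, -0.491, 0.231] pointing down, gripper open.
Joint ranges: [-3.14, 3.14], [-0.91, 2.08], [0.19, 2.58], [-1.22, 4.36], [0.22, 2.71], [-3.12, 3.12]. Speed limits (rad/s): [2.57, 2.57, 3.14, 3.14, 3.14, 3.14].

INTERFACE

Orientations are given as a unit quaternion [x, y, z, w].
In Python, from station import * gives the robot as it stands.
- The arm moves only by the tool send_rows, never from a script. Its argument "moves" is a list of rows, each a list of 4 numbers: the shift along the tool's x, y, z as a fraction of full scale, then the turn about the tool's z as a fraction of full scale. A call has 1 to 8 rows; each row shifts and turns the commanded pose from where the row before left it, along the tool's axes as they then stand; what a row does not reach is not made up. Full scale, the value 1, is 300 mm for a shift and 90 degrees for a turn. A row lasts 1/8 s, in which the tool goes at most 62.5 mm and 10.7 degrees, less where a joint would pass 70% of its speed; a pose out of reach is approached as far as the arm can. A call with a number of a shift or a turn outside -1 to 1 is refused whole. A call with a gripper value outside its range is refused whole. "grip" is the closure, from -1 (fully open) to 1 (shut), so that 0 is half open, set as the call begins (left out, the last holds). The fingers move at their own pace and stop on an object; "force" is the grip in N (left out, the last holds). Time passes only in rows, so rows that do not move let the fingers close. It gives the time, the measured TCP pose, the force, the opening and the grip force at its end, in the units of the state.
- get_state(): the state, without advancing time (a new reading comes with each control period).
- snapshot(name): name is "scene" or "top" or "wrist"; returns (picture, depth): 400x640x3 uint8, red, green, blue; 400x640 float32, m along the optical axis (not along the pixel's ray), 0 where there is no reading.
- get_calibration(name): a dict with "fx", "fy", "cx", "cy" (pixels), "k1" (the pictures are not rectified: a ray, as slopes to the right and down, at radius r is drawn at 1 + k1 r^2 times it, then the intrinsics apply), "T" (4x4, takes a point from camera to world coordinates). Camera axes: x right, y down, z forward; pixel columns grow to the right and rows downward; lengths in m; the calibration is good to about 2 mm. A picture is of the moment at which its call begins: read the wrist's pose just before it. get_calibration takes no time and is no camera call; for the wrist camera it gives the pose at the moment of the call.
- sign_off(): hands the job in; it is judged then, once.
The state is a dict: "time": time; "qpos": joint angles; "qvel": joint speeds; "effort": joint torques, N m; "ee_pos": TCP position; "tcp_rot": TCP orientation; "force": force on the tool from outside, world axes, zero at the start; "moment": the same for the moment, N m; "gripper_width": opening from 0.0 (shut) to 1.0 (fully open); "grip_force": force on a finger pad.
Only numpy, scipy, OpenCV 4.12 (cv2) and the standard library are available. Lean on these libraries where they do the work, as an engineer would, in place of code of your own. Each camera call takes 0.05 s, during which the arm holds its last target. There are 200 camera calls.

## Working session

There is one attempt and no reset: what is moved stays moved. The work goes in short steps, Python scripts to look and compute and a tool call to move; the robot and the scene stay as the last step left them, time stands still between calls to the robot, and variables do not carry over. Pictures are saved under pics/ and viewed, at most 10 in all, crops included, and the job is handed in when it is done.

Besides the shell and the picture viewer there is one more tool, called as name(argument=value, ...) on one line, values as JSON. send_rows: Moves the arm, as the interface text tells. Its arguments: {"type":"object","properties":{"moves":{"type":"array"},"grip":{"type":"number"},"force":{"type":"number"}},"required":["moves"]}

```bash
mkdir -p pics; cat > h.py <<'E'
from station import *
import numpy as np, cv2
def px2w(cal,D,u,v,z=None):
    K=np.array([[cal['fx'],0,cal['cx']],[0,cal['fy'],cal['cy']],[0,0,1.]])
    p=cv2.undistortPoints(np.array([[[u,v]]],float),K,np.array([cal['k1'],0,0,0,0.]))[0,0]
    T=np.array(cal['T']); r=np.array([p[0],p[1],1.])
    if z is None: s=np.median(D[int(v)-1:int(v)+2,int(u)-1:int(u)+2])
    else: s=(z-T[2,3])/(T[:3,:3]@r)[2]
    return T[:3,:3]@(r*s)+T[:3,3]
E
python3 - <<'E'
from h import *
for n in ['top','scene']:
    c=get_calibration(n);I,D=snapshot(n)
    np.savez(n+'.npz',I=I,D=D);import pickle;pickle.dump(c,open(n+'.pkl','wb'))
    cv2.imwrite(f'pics/{n}.png',I[:,:,::-1])
print(get_state())
E
```

```text
{'time': 0.1, 'qpos': array([-1.30479309e+00,  2.59253576e-01,  1.53597552e+00, -1.22908861e-05,
        1.34800176e+00, -2.02845528e-01]), 'qvel': array([ 0.0006097 , -0.002485  , -0.00075962,  0.00162248, -0.00035234,
        0.00016694]), 'effort': array([ 3.42096922e-03, -4.46971750e+01, -2.91249418e+01, -8.36420281e-05,
        6.37224672e-03, -4.24148209e-05]), 'ee_pos': array([ 0.24838983, -0.49018304,  0.23056598]), 'tcp_rot': array([ 9.72647566e-01,  2.32284398e-01, -3.18514808e-05, -8.18505289e-04]), 'force': array([ 0.24132039, -0.50298458,  0.53190258]), 'moment': array([-0.06406823,  0.04101411, -0.01641182]), 'grip_force': 0.0, 'gripper_width': 0.9985693100402699}
```

View pics/top.png

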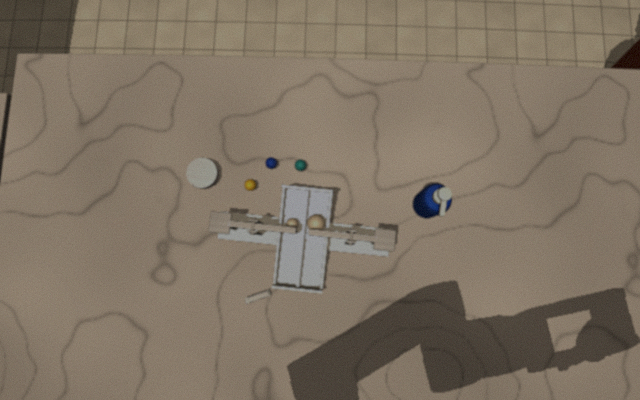

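View pics/scene.png

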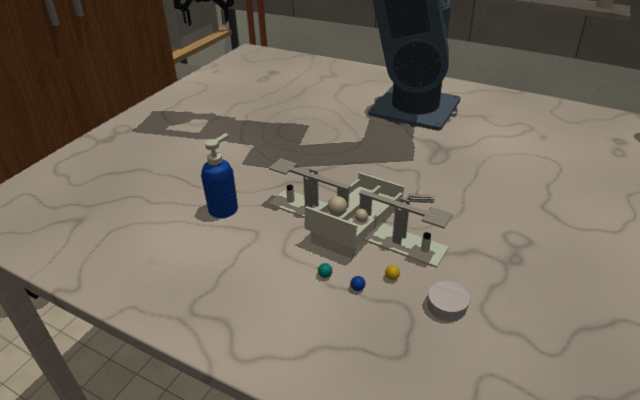

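The top view shows the big ball at about (316,221) in the right lane and the small one at (292,225) in the left. The right paddle is at about (386,237) and the left at (220,221). The pump is at (433,200), the tin at (202,172), the clipper at (258,296), and the coloured look-alike balls at (271,162), (301,165) and (250,185). Next I'll take a close crop and measure.

```bash
python3 - <<'E'
from h import *
import pickle
I=np.load('top.npz')['I'];D=np.load('top.npz')['D'];c=pickle.load(open('top.pkl','rb'))
cr=I[175:300,195:405,::-1];cv2.imwrite('pics/crop.png',cv2.resize(cr,None,fx=3.8,fy=3.8,interpolation=cv2.INTER_CUBIC))
for n,u,v in [('bigball',316,221),('small',292,225),('padR',386,237),('padL',220,221),('pump',433,200),('tin',202,172)]:
    print(n,px2w(c,D,u,v).round(4))
print('padR z=.088',px2w(c,D,386,237,.088),'L',px2w(c,D,220,221,.088))
# paddle pixels by height
for n,(a,b,e,f) in {'R':(368,402,218,256),'L':(203,236,205,240)}.items():
    P=[];
    for v in range(e,f):
        for u in range(a,b):
            w=px2w(c,D[:, :],u,v) if D[v,u]>0 else None
            if w is not None and .080<w[2]<.097: P.append([*w,u,v])
    P=np.array(P);print(n,len(P),P.mean(0).round(4),P.min(0).round(3),P.max(0).round(3))
print(c['T'])
E
```

```text
bigball [0.5681 0.0312 0.071 ]
small [0.5598 0.0802 0.0572]
padR [ 0.5391 -0.1077  0.0873]
padL [0.5612 0.2204 0.0881]
pump [ 0.6106 -0.1932  0.1185]
tin [0.6705 0.2805 0.0259]
padR z=.088 [ 0.53901461 -0.10757576  0.088     ] L [0.56118364 0.22044327 0.088     ]
R 489 [ 5.337000e-01 -1.013000e-01  8.750000e-02  3.827648e+02  2.396319e+02] [ 5.12e-01 -1.26e-01  8.20e-02  3.68e+02  2.29e+02] [ 5.55e-01 -7.20e-02  9.00e-02  3.95e+02  2.51e+02]
L 480 [5.585000e-01 2.188000e-01 8.750000e-02 2.208000e+02 2.224292e+02] [5.38e-01 1.90e-01 8.40e-02 2.09e+02 2.11e+02] [5.81e-01 2.42e-01 8.90e-02 2.35e+02 2.33e+02]
[[ 0.02836998 -0.99074151  0.1327645   0.48929456]
 [-0.99959693 -0.02797773  0.00481942  0.00784026]
 [-0.00106035 -0.13284771 -0.99113589  0.97582657]
 [ 0.          0.          0.          1.        ]]
```

View pics/crop.png

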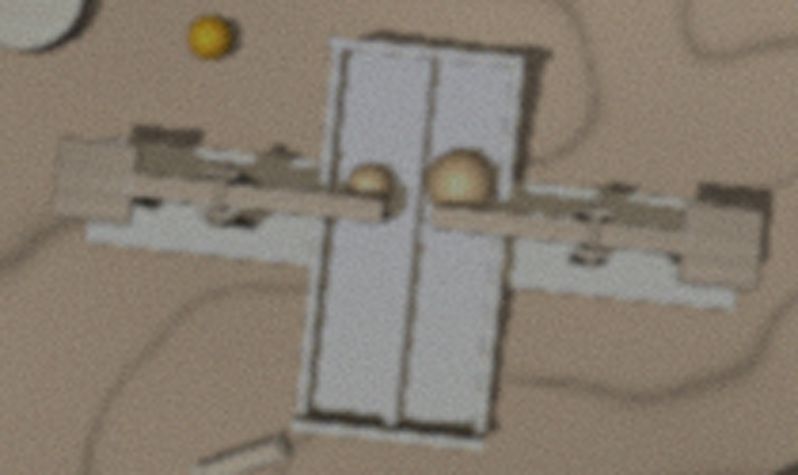

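The big ball (38 mm, top at z≈71 mm) is at crop (460,178), in the right lane. The small ball, top at 57 mm, is in the left lane. So the right paddle, at pixel (385,239), is the one to press. Paddle height is 88 mm and the paddles are 326 mm apart against 327 nominal, so the measurement holds. Dispenser yaw is about -0.074. First I'll shut the fingers and turn the tool's x axis along the lever (-59° about tool z).

send_rows(moves=[[0,0,0,-0.109],[0,0,0,-0.109],[0,0,0,-0.109],[0,0,0,-0.109],[0,0,0,-0.109],[0,0,0,-0.109],[0,0,0,0]], grip=1, force=40)

```text
time: 0.98
ee_pos: [0.2485, -0.4904, 0.2309]
tcp_rot: [0.734, 0.68, 0.0, -0.0]
force: [-0.5, 0.3, 0.4]
gripper_width: -0.0
grip_force: 0.0
```

```bash
cat > go.py <<'E'
from h import *
import sys,pickle
from scipy.spatial.transform import Rotation as R
I=np.load('top.npz');c=pickle.load(open('top.pkl','rb'))
pR=px2w(c,None,385,239.2,.088);pL=px2w(c,None,220,222.4,.088)
print('R',pR.round(4),'L',pL.round(4),np.linalg.norm(pR-pL).round(4))
e=(pR-pL)/np.linalg.norm(pR-pL); e[2]=0
t=pR+e*float(sys.argv[1]); t[2]=float(sys.argv[2])
s=get_state();M=R.from_quat(s['tcp_rot']).as_matrix()
print('tcp',s['ee_pos'].round(4),'xaxis',M[:,0].round(3),'outward',e.round(3),'zaxis',M[:,2].round(3),'w',s['gripper_width'],s['force'].round(2),s['time'])
d=M.T@(t-s['ee_pos']);print('target',t.round(4),'tool shift frac',(d/.3).round(3))
E
python3 go.py 0.001 0.13
```

```text
R [ 0.5347 -0.1057  0.088 ] L [0.5584 0.2203 0.088 ] 0.3268
tcp [ 0.2485 -0.4904  0.2309] xaxis [0.076 0.997 0.001] outward [-0.073 -0.997  0.   ] zaxis [-0.     0.001 -1.   ] w -0.000414269815417328 [-0.47  0.35  0.4 ] 0.975
target [ 0.5346 -0.1067  0.13  ] tool shift frac [1.348 0.854 0.337]
```

send_rows(moves=[[0.135,0.085,0,0],[0.135,0.085,0,0],[0.135,0.085,0,0],[0.135,0.085,0,0],[0.135,0.085,0,0],[0.135,0.085,0,0],[0.135,0.085,0,0],[0.135,0.085,0,0]])

```text
time: 1.98
ee_pos: [0.4768, -0.1814, 0.2313]
tcp_rot: [0.734, 0.679, -0.0, 0.0]
force: [1.0, -0.7, 0.2]
gripper_width: -0.003
grip_force: 0.0
```

send_rows(moves=[[0.135,0.085,0,0],[0.133,0.089,0,0],[0,0,0.1,0],[0,0,0.1,0],[0,0,0.1,0],[0,0,0.037,0],[0,0,0,0],[0,0,0,0]])

```text
time: 2.98
ee_pos: [0.535, -0.1069, 0.1314]
tcp_rot: [0.733, 0.68, 0.0, 0.001]
force: [0.2, 0.6, 0.2]
gripper_width: 0.005
grip_force: 0.0
```

```bash
python3 go.py 0.001 0.06; python3 - <<'E'
from h import *
for n in ['top','scene']:
    I,D=snapshot(n)
    a=I[150:300,190:430] if n=='top' else I[130:280,210:460]
    cv2.imwrite(f'pics/{n}2.png',cv2.resize(a[:,:,::-1],None,fx=3.2,fy=3.2,interpolation=cv2.INTER_CUBIC))
E
```

```text
R [ 0.5347 -0.1057  0.088 ] L [0.5584 0.2203 0.088 ] 0.3268
tcp [ 0.535  -0.1069  0.1314] xaxis [ 0.076  0.997 -0.001] outward [-0.073 -0.997  0.   ] zaxis [ 0.002 -0.001 -1.   ] w 0.005412910450550517 [0.18 0.59 0.25] 2.975
target [ 0.5346 -0.1067  0.06  ] tool shift frac [ 0.001 -0.002  0.238]
```

View pics/scene2.png

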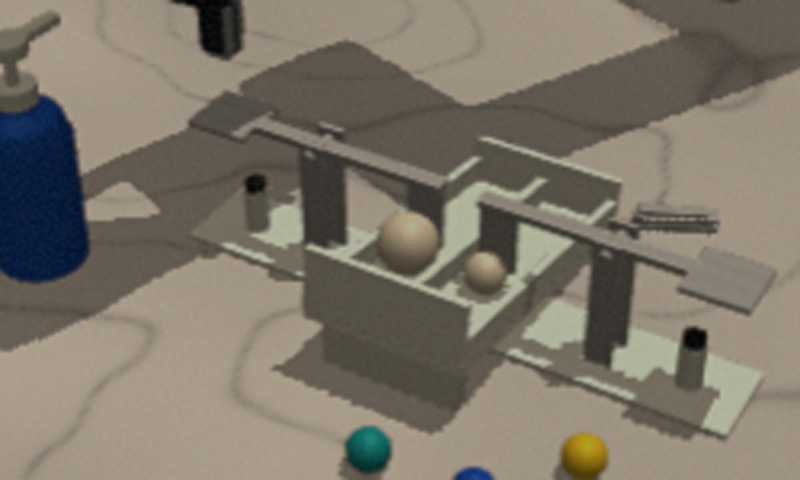

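The closed fingertip, at (220,25), hangs over the big ball's paddle at (232,115), and the balls sit behind their gates. I'll press now.

send_rows(moves=[[0,0,0.08,0],[0,0,0.05,0],[0,0,0.05,0],[0,0,0.04,0],[0,0,0.018,0],[0,0,0.004,0],[0,0,0,0],[0,0,0,0]])

```text
time: 4.08
ee_pos: [0.5346, -0.1068, 0.0581]
tcp_rot: [0.733, 0.68, 0.0, 0.001]
force: [-1.1, -0.2, 3.7]
gripper_width: 0.0
grip_force: 2.2
```

```bash
python3 go.py 0.001 0.057; python3 - <<'E'
from h import *
I,D=snapshot('scene')
a=I[130:280,210:460]
cv2.imwrite(f'pics/s3.png',cv2.resize(a[:,:,::-1],None,fx=3.2,fy=3.2,interpolation=cv2.INTER_CUBIC))
E
```

```text
R [ 0.5347 -0.1057  0.088 ] L [0.5584 0.2203 0.088 ] 0.3268
tcp [ 0.5346 -0.1068  0.0581] xaxis [ 0.075  0.997 -0.001] outward [-0.073 -0.997  0.   ] zaxis [ 0.001 -0.001 -1.   ] w 0.00030904239220043184 [-1.08 -0.2   3.73] 4.075
target [ 0.5346 -0.1067  0.057 ] tool shift frac [0.    0.    0.004]
```

View pics/s3.png

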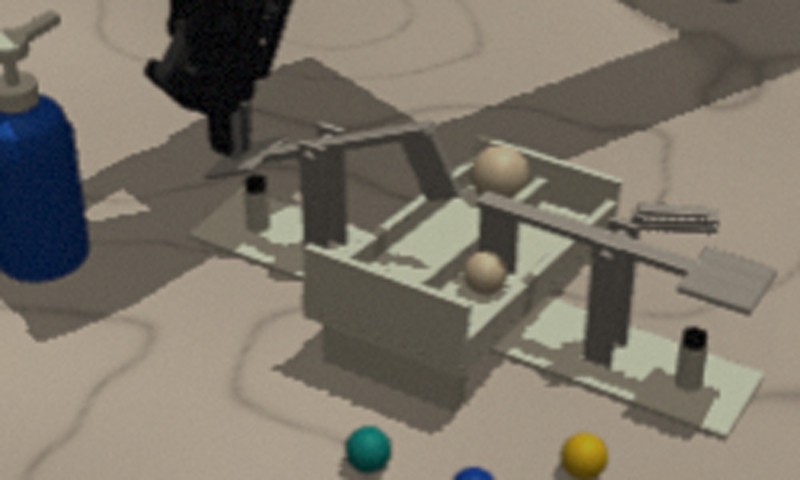

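The lever is down, the gate is lifted, and the big ball is already at the front wall at (500,170). The small ball is still in place at (485,272). I'll hold briefly, then lift straight up.

send_rows(moves=[[0,0,0,0],[0,0,0,0],[0,0,0,0],[0,0,0,0],[0,0,-0.03,0],[0,0,-0.04,0],[0,0,-0.05,0],[0,0,-0.06,0]])

```text
time: 5.12
ee_pos: [0.5335, -0.1057, 0.1122]
tcp_rot: [0.733, 0.68, -0.0, -0.001]
force: [0.2, -0.1, -0.1]
gripper_width: -0.002
grip_force: 0.0
```

send_rows(moves=[[0,0,-0.08,0],[0,0,-0.08,0],[0,0,-0.08,0],[0,0,0,0],[0,0,0,0],[0,0,0,0],[0,0,0,0],[0,0,0,0]])

```text
time: 6.12
ee_pos: [0.534, -0.1064, 0.1831]
tcp_rot: [0.733, 0.68, -0.0, -0.0]
force: [0.1, -0.2, 0.1]
gripper_width: -0.003
grip_force: 0.0
```

```bash
python3 go.py 0.001 0.057; python3 - <<'E'
from h import *
I,D=snapshot('scene')
a=I[130:280,210:460]
cv2.imwrite(f'pics/s4.png',cv2.resize(a[:,:,::-1],None,fx=3.2,fy=3.2,interpolation=cv2.INTER_CUBIC))
E
```

```text
R [ 0.5347 -0.1057  0.088 ] L [0.5584 0.2203 0.088 ] 0.3268
tcp [ 0.534  -0.1064  0.1831] xaxis [0.075 0.997 0.   ] outward [-0.073 -0.997  0.   ] zaxis [-0.001  0.    -1.   ] w -0.0033956423050324988 [ 0.07 -0.21  0.07] 6.125
target [ 0.5346 -0.1067  0.057 ] tool shift frac [-0.001  0.002  0.42 ]
```

View pics/s4.png

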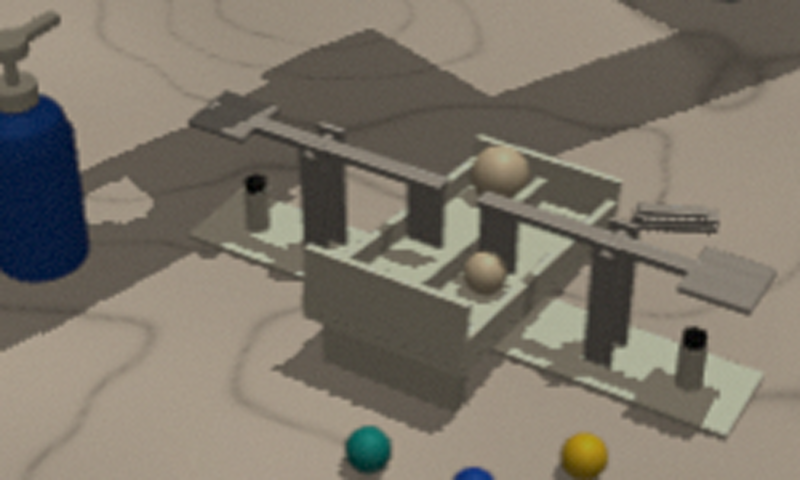

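The gate is shut again at (427,215) and the paddle is level. The big ball rests at the front at (500,170), and the small ball hasn't moved.

```bash
python3 -c "
from station import *
print(sign_off())"
```

```text
the job is handed in; nothing more can be done
None
```

I pressed the right paddle and the bigger ball rolled to the front of its lane; after I let go, the gate dropped shut, the smaller ball was still behind its gate, and I handed the job in (no verdict was shown).

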